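# Shorten a ladder leg by one hole and hold its lock pin home

### The job

The telescopic ladder leg bolted to the plywood board has to go one hole shorter. First press the spray canister's yellow cap all the way down and let it spring back, to oil the bare tube; then pull the leg's red lock knob up, slide the outer section with the rubber foot towards the clamps to the very next hole and let the pin drop fully home there. Finish still gripping the red knob with the pin home, and do not let go, because the through bolt will be fitted while you hold it; leave the other tools on the bench where they are.

Things in the scene. Friction and masses are not known exactly. Their poses are not given: they have to be found in the camera images.
- leg_board: Plywood board 100 x 440 x 18 mm fixed to the bench, under the ladder leg. Origin: on its underside, straight below the tube's axis; it reaches from y = -200 to +240 mm in its own frame. Its y axis runs along the leg: two aluminium clamps (62 x 28 mm, 78 mm above the bench) stand at y = -160 and -98 mm, the rubber foot is at the +y end.
- next_hole (a point): Mouth of the hole that the pin must end in, one 40 mm pitch from the start hole towards the clamps (board's -y). The fixed steel tube is 25 mm square, its top face 60.5 mm above the bench, with 12 mm holes in the top every 40 mm. The pin is in this hole when the knob stands straight above it.
- knob (a point): Middle of the red lock knob, upright, round, 30 mm across, 26 mm high; with the pin home 100 mm above the bench. It sits on the outer section (aluminium, 36 mm wide, orange collar at its clamp end, rubber foot at the other). 15 mm below it ends a 20 mm steel barrel, 35 mm below it is the section's top. Pushed sideways along the tube it moves the whole section, once the pin is clear.
- lock_plunger (a joint): Lift of the knob and its 9 mm pin in m: 0 pin home, 0.008 its round nose is level with the tube's top face, 0.013 upper stop. A spring pushes it down, 6 N at 0, 10 N at 0.013. In a hole it locks the section (about 1.5 mm play either way); lowered between holes the nose rides on the tube at 0.008 and drops into the hole it meets.
- leg_section (a joint): Position of the outer section in m: 0 start hole, growing as it slides towards the clamps (board's -y); holes at -0.040, 0, 0.040 (the wanted one) and 0.080; stops at -0.043 and 0.085. It slides with about 3 N of friction and stays where it is left.
- cap_top (a point): Centre of the top of the yellow spray cap, 23 mm across, about 120 mm above the bench, on a white and blue canister (44 mm thick) fixed in a round stand (76 mm across) behind the board as seen from the robot. A thin white straw points from the cap to the tube.
- spray_cap (a joint): How far the spray cap is pressed down in m: 0 up, 0.007 fully down. It springs back by itself; 2 N start it, 7 N hold it fully down.
- screwdriver: Yellow-handled screwdriver, 206 mm long, loose on the bench, to be left alone. Origin: middle of its underside.
- hex_key: Black hex key, 87 x 30 mm, loose on the bench, to be left alone. Origin: middle of its underside.
- wrench_10: Small steel spanner, 144 mm long, loose on the bench, to be left alone. Origin: middle of its underside.
- oiler: Small cream oil bottle with a thin red spout, 118 mm high, to be left alone. Origin: centre of its underside.
There are look-alikes about, which are no part of the job. What is shaped like the part that bears cap_top but purple is not meant.

How it is judged:
On the way, in this order (a step that is already met when the one before it is completed fails the run):
1. the spray cap is pressed all the way down (value of joint spray_cap above 0.005 m), for 0.05 s.
2. the spray cap is let go and is up again (value of joint spray_cap below 0.001 m), for 0.05 s.
3. the lock knob is pulled up, so that the pin is clear of the start hole (value of joint lock_plunger above 0.008 m and value of joint leg_section between -0.006 and 0.006 m), for 0.05 s.
4. the section slides towards the next hole with the pin out (value of joint lock_plunger above 0.006 m and value of joint leg_section above 0.015 m), for 0.05 s.
At the end, for the whole second after the job is handed in: The outer section stands at the next hole (40 mm from the start, within 3.5 mm, knob above that hole within 4 mm), the pin is home (knob lifted less than 1.5 mm), the fingers still hold the red knob with more than 4 N, and the spray cap is up (value of joint leg_section between 0.0365 and 0.0435 m and value of joint lock_plunger below 0.0015 m and contact force between the fingers and lock_plunger above 4 N and value of joint spray_cap below 0.001 m and horizontal distance between knob and next_hole below 0.004 m); the arm keeps its last pose, push and grip.
It fails at once if one of the loose bench things (screwdriver, hex key, spanner, oil bottle) is moved more than 3 cm (distance of any of hex_key, screwdriver, wrench_10, oiler from where it was at the start of the episode above 0.03 m).
It also fails if it takes over 45 s, if anything falls off the work surface, if the arm or the gripper's body presses on something with over 40 N, if the wrist force passes 120 N, or if a joint passes its speed limit or range.

### The arm

A 6-joint arm with a two-finger parallel gripper is mounted at the origin on a cart in front of the work surface, level with it; the furniture and walls round the work are solid. World frame = base frame: x ahead of the robot, y to its left, z up, the work surface at z = 0. Lengths are in m, angles in rad, forces in N, time in s.
With the tool pointing down it reaches from about 0.325 to 0.9 m from the base axis. Payload 6.1 kg.
Tool frame: the origin (TCP) lies between the finger pads; the fingertips stand 25 mm ahead of it and the grasp point (between the pads) lies 6 mm ahead of it; z points along the fingers, y is the line along which they close (so a half turn about z gives the same grasp; the last joint's range is limited). The gripper opens to 87 mm and grips with 3 to 60 N. Pads are 19 mm wide; open, the fingers measure 117 mm over their backs; the gripper's body (75 mm by 190 mm) begins 51 mm behind the grasp point.
Start: joints at [-1.348, 0.22, 1.526, -0, 1.395, -0.126], TCP at [0.214, -0.587, 0.248] pointing down, gripper open.
Joint ranges: [-2.98, 2.98], [-0.91, 2.08], [0.09, 2.57], [-1.24, 4.39], [0.2, 2.65], [-2.68, 2.68]. Speed limits (rad/s): [2.57, 2.57, 3.01, 3.14, 3.14, 3.14].

### API

Orientations are given as a unit quaternion [x, y, z, w].
In Python, from station import readout, get_image, get_calibration, bot gives the robot as it stands.
- The arm moves only by the tool play_rows, never from a script. Its argument "steps" is a list of rows, each a list of 7 numbers: the shift along the tool's x, y, z in units of 40 mm (1.0 is 40 mm), then the turn, a rotation vector about the tool's x, y, z in degrees, then the finger opening in mm, from 0 to 87. In form: [[tx, ty, tz, wx, wy, wz, gripper], ...]. A call has 1 to 5 rows; each row shifts and turns the commanded pose from where the row before left it, along the tool's axes as they then stand; what a row does not reach is not made up. A row lasts 1/12 s, in which the tool goes at most 41.7 mm and 7.16 degrees, less where a joint would pass 70% of its speed; a pose out of reach is approached as far as the arm can. A call is refused whole if a number of a shift passes 1 or a number of a turn 7.16, either way. A call with a gripper value outside its range is refused whole. The fingers move at their own pace and stop on an object; the grip force is fixed at half the most. Time passes only in rows, so rows that do not move let the fingers close. It gives the time, the measured TCP pose, the force, the opening and the grip force at its end, in the units of the state.
- readout.state(): the state, without advancing time (a new reading comes with each control period).
- get_image(name): name is "scene" or "top"; returns the picture (480x640x3 uint8, red, green, blue); there is no depth.
- get_calibration(name): a dict with "K" (3x3 intrinsics, pixels), "D" ([k1, k2, p1, p2, k3] as OpenCV has them; the pictures are not rectified), "origin" and "attitude" of the camera in the world. Camera axes: x right, y down, z forward; pixel columns grow to the right and rows downward; lengths in m; the calibration is good to about 2 mm. A picture is of the moment at which its call begins. get_calibration takes no time and is no camera call.
- bot.close_job(): hands the job in; it is judged then, once.
The state is a dict: "t": time; "joint_pos": joint angles; "qd": joint speeds; "effort": joint torques, N m; "ee_pos": TCP position; "tcp_rot": TCP orientation; "force": force on the tool from outside, world axes, zero at the start; "ft_torque": the same for the moment, N m; "grip_width": opening from 0.0 (shut) to 1.0 (fully open); "grasp_force": force on a finger pad.
Only numpy, scipy, OpenCV 4.12 (cv2) and the standard library are available. Lean on these libraries where they do the work, as an engineer would, in place of code of your own. Each camera call takes 0.05 s, during which the arm holds its last target. There are 200 camera calls.

## Working session

There is one attempt and no reset: what is moved stays moved. The work goes in short steps, Python scripts to look and compute and a tool call to move; the robot and the scene stay as the last step left them, time stands still between calls to the robot, and variables do not carry over. Pictures are saved under pics/ and viewed, at most 10 in all, crops included, and the job is handed in when it is done.

Besides the shell and the picture viewer there is one more tool, called after "Request:" as name(argument=value, ...), one argument or row to a line, values as JSON. play_rows: Moves the arm, as the interface text tells. Its arguments: {"type":"object","properties":{"steps":{"type":"array"}},"required":["steps"]}

```bash
mkdir -p pics; ls
python3 - <<'E'
from station import readout,get_image,get_calibration
import cv2
for n in("scene","top"):
    cv2.imwrite(f"pics/{n}0.png",get_image(n)[:,:,::-1]); print(get_calibration(n))
print(readout.state())
E
```

```text
pics
{'K': array([[561.30076442,   0.        , 332.81347003],
       [  0.        , 561.30076442, 243.06498289],
       [  0.        ,   0.        ,   1.        ]]), 'D': array([-0.03447553,  0.        ,  0.        ,  0.        ,  0.        ]), 'origin': array([-0.33591207, -1.3959555 ,  0.79869534]), 'attitude': array([ 0.80505035, -0.21264934,  0.14581683, -0.53423932])}
{'K': array([[497.11728634,   0.        , 323.13832761],
       [  0.        , 497.11728634, 245.65741741],
       [  0.        ,   0.        ,   1.        ]]), 'D': array([-0.1010484,  0.       ,  0.       ,  0.       ,  0.       ]), 'origin': array([0.18449449, 0.05113216, 1.6185835 ]), 'attitude': array([ 0.71620041, -0.68836399,  0.08051317, -0.08203429])}
{'t': 0.1, 'joint_pos': array([-1.34806800e+00,  2.21121296e-01,  1.52750900e+00,  7.57919383e-06,
        1.39473151e+00, -1.26132387e-01]), 'qd': array([ 0.00033074, -0.00058312, -0.00262756, -0.00064682,  0.00069768,
        0.00015011]), 'effort': array([ 1.38166342e-04, -4.95943666e+01, -3.88520908e+01,  7.01600849e-02,
        5.14894654e-02, -3.88371507e-05]), 'ee_pos': array([ 0.21350397, -0.58683919,  0.24655621]), 'tcp_rot': array([ 9.84825289e-01,  1.73546442e-01, -3.89807523e-05, -8.83728890e-04]), 'force': array([0.30397127, 0.3852226 , 0.28467069]), 'ft_torque': array([0.03146253, 0.02248482, 0.01660923]), 'grasp_force': 0.0, 'grip_width': 1.0018384446310633}
```

View pics/scene0.png

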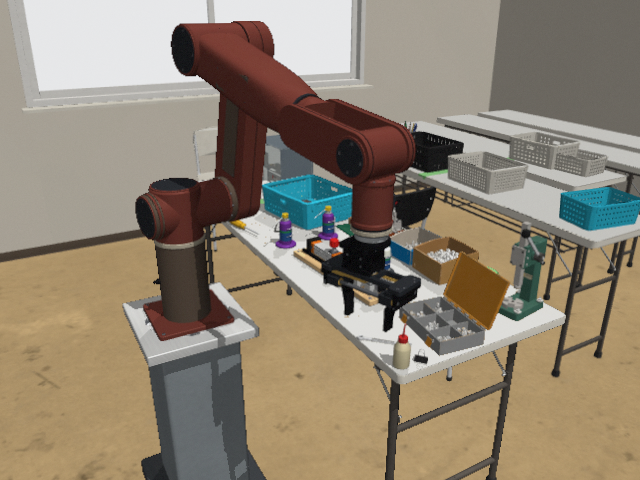

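View pics/top0.png

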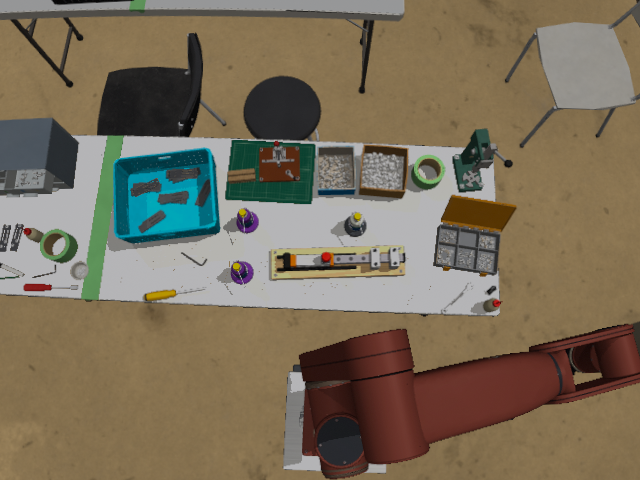

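The top view shows the leg board at about (338,262), with the red knob near (326,257). The white/blue canister with the yellow cap is near (356,216), and the purple look-alikes are at (246,218) and (241,270). In the scene view the gripper hides the cap. I'll zoom in on the top view.

```bash
cat > h.py <<'E'
import numpy as np,cv2
from scipy.spatial.transform import Rotation as R
from station import readout,get_image,get_calibration
def ray(n,uv):
    c=get_calibration(n); p=cv2.undistortPoints(np.array([[uv]],float),c["K"],c["D"])[0,0]
    return c["origin"],R.from_quat(c["attitude"]).apply([p[0],p[1],1.])
def atz(n,uv,z):
    o,d=ray(n,uv); return o+d*(z-o[2])/d[2]
def tri(a,b):
    o,d=ray("top",a); p,e=ray("scene",b)
    s=np.linalg.lstsq(np.c_[d,-e],p-o,rcond=None)[0]
    A,B=o+s[0]*d,p+s[1]*e; return (A+B)/2,np.linalg.norm(A-B)
def proj(n,P):
    c=get_calibration(n); r=R.from_quat(c["attitude"]).inv()
    return cv2.projectPoints(r.apply(np.atleast_2d(P)-c["origin"]),np.zeros(3),np.zeros(3),c["K"],c["D"])[0][:,0]
def blob(n,box,cond,im=None):
    im=get_image(n) if im is None else im
    x0,y0,x1,y1=box; c=im[y0:y1,x0:x1].astype(int)
    m=cond(c[...,0],c[...,1],c[...,2]).astype(np.uint8)
    k,l,s,ce=cv2.connectedComponentsWithStats(m)
    return [(s[i].tolist(),(ce[i]+[x0,y0]).round(2).tolist()) for i in np.argsort(-s[1:,4])[:3]+1]
red=lambda r,g,b:(r>110)&(g<60)&(b<60)
yel=lambda r,g,b:(r>130)&(g>100)&(b<80)
E
python3 - <<'E'
from h import *
im=cv2.imread("pics/top0.png")
cv2.imwrite("pics/c1.png",cv2.resize(im[195:285,262:422],None,fx=5,fy=5,interpolation=cv2.INTER_CUBIC))
rgb=im[:,:,::-1]
print(blob("top",(310,245,345,270),red,rgb)); print(blob("top",(340,200,372,240),yel,rgb))
for uv in((326,257),(356,216)): print(atz("top",uv,.11))
for uv in((270,250),(272,279),(404,247),(406,276)):print(atz("top",uv,.018))
E
```

```text
[([12, 8, 9, 8, 61], [325.95, 256.33])]
[([14, 13, 7, 8, 36], [357.36, 215.92])]
[0.50245736 0.05116663 0.11      ]
[ 0.63866762 -0.03865701  0.11      ]
[0.538042  0.2368979 0.018    ]
[0.44155699 0.22426893 0.018     ]
[ 0.56589901 -0.20596074  0.018     ]
[ 0.46868986 -0.21284523  0.018     ]
```

View pics/c1.png

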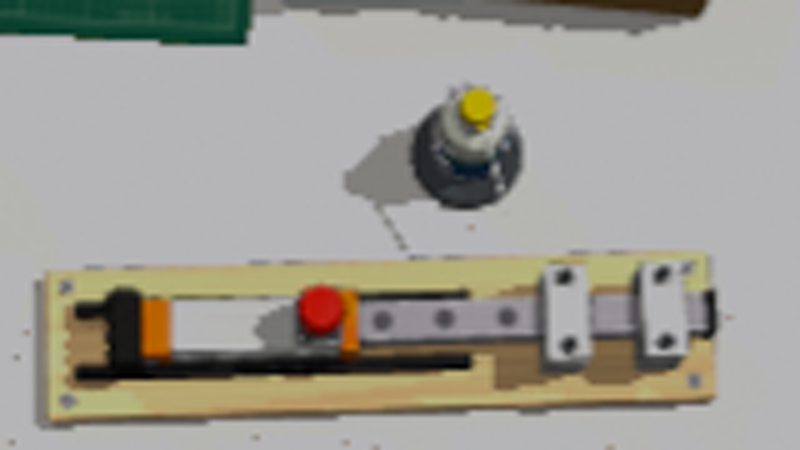

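Request:
play_rows(
  steps=[
    [0, 0, -0.2, 0, 0, 5.5, 0],
    [0, 0, -0.2, 0, 0, 5.5, 0],
    [0, 0, -0.1, 0, 0, 5.4, 0],
    [0.57, -0.645, 0, 0, 0, 0, 0],
    [0.57, -0.645, 0, 0, 0, 0, 0],
  ],
)

```text
t: 0.52
ee_pos: [0.2552, -0.5332, 0.2671]
tcp_rot: [1.0, 0.03, -0.0, -0.0]
force: [-0.1, 1.3, 0.6]
grip_width: 0.707
grasp_force: 0.0
```

Request:
play_rows(
  steps=[
    [0.57, -0.645, 0, 0, 0, 0, 0],
    [0.57, -0.645, 0, 0, 0, 0, 0],
    [0.57, -0.645, 0, 0, 0, 0, 0],
    [0.57, -0.645, 0, 0, 0, 0, 0],
    [0.57, -0.645, 0, 0, 0, 0, 0],
  ],
)

```text
t: 0.93
ee_pos: [0.3621, -0.3955, 0.2671]
tcp_rot: [1.0, 0.031, -0.0, -0.0]
force: [0.3, 0.4, 0.5]
grip_width: 0.325
grasp_force: 0.0
```

Request:
play_rows(
  steps=[
    [0.57, -0.645, 0, 0, 0, 0, 0],
    [0.57, -0.645, 0, 0, 0, 0, 0],
    [0.57, -0.645, 0, 0, 0, 0, 0],
    [0.57, -0.645, 0, 0, 0, 0, 0],
    [0.57, -0.645, 0, 0, 0, 0, 0],
  ],
)

```text
t: 1.35
ee_pos: [0.4679, -0.2596, 0.2672]
tcp_rot: [1.0, 0.031, -0.0, -0.0]
force: [1.1, 0.2, 0.6]
grip_width: 0.019
grasp_force: 0.0
```

Request:
play_rows(
  steps=[
    [0.57, -0.645, 0, 0, 0, 0, 0],
    [0.57, -0.645, 0, 0, 0, 0, 0],
    [0.57, -0.645, 0, 0, 0, 0, 0],
    [0.57, -0.645, 0, 0, 0, 0, 0],
    [0, 0, 0, 0, 0, 0, 0],
  ],
)

```text
t: 1.77
ee_pos: [0.5543, -0.1476, 0.267]
tcp_rot: [0.999, 0.034, 0.0, -0.001]
force: [-0.9, -0.3, 0.8]
grip_width: 0.004
grasp_force: 0.0
```

Run:
```python
from h import *
print(proj("scene",[[.637,-.043,.12],[.504,.051,.1]]))
im=get_image("scene")
cv2.imwrite("pics/c2.png",cv2.resize(im[190:310,300:460,::-1],None,fx=5,fy=5,interpolation=cv2.INTER_CUBIC))
u=proj("scene",[[.637,-.043,.12],[.504,.051,.1]]).round().astype(int)
for (x,y),c in zip(u,(yel,red)): print(blob("scene",(x-18,y-18,x+18,y+18),c,im))
```

```text
[[384.29450899 238.70011071]
 [333.45990978 242.28508753]]
[([15, 16, 7, 8, 35], [384.26, 240.46]), ([1, 1, 2, 1, 2], [367.5, 222.0])]
[([16, 14, 6, 6, 22], [333.41, 240.18]), ([22, 29, 5, 2, 6], [339.0, 253.5]), ([23, 18, 1, 2, 2], [338.0, 242.5])]
```

View pics/c2.png

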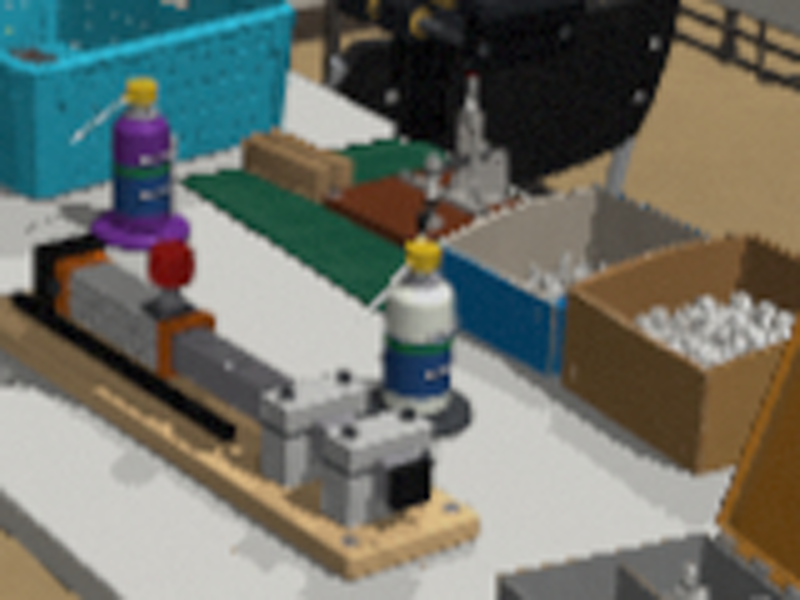

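Run:
```python
from h import *
for a,b in (((357.2,215.5),(384.2,238.2)),((325.9,256.4),(333.5,242.2))): print(tri(a,b))
print(atz("top",(357.2,215.5),.12),atz("top",(325.9,256.1),.111))
im=cv2.imread("pics/top0.png")
# board corners & holes, crop px/5
f=lambda x,y:(262+x/5-.4,195+y/5-.4)
for p in((382,320),(445,318),(508,317),(565,276),(569,344),(661,274),(666,343)):
    print(p,atz("top",f(*p),.0605 if p[0]<550 else .078))
```

```text
(array([ 0.63722656, -0.04179568,  0.12120592]), np.float64(0.0003042087092573693))
(array([0.50568696, 0.05192675, 0.09980603]), np.float64(0.0017700367801173015))
[ 0.63745025 -0.04179744  0.12      ] [0.50508282 0.05158484 0.111     ]
(382, 320) [0.50918909 0.01259151 0.0605    ]
(445, 318) [ 0.51209481 -0.02769246  0.0605    ]
(508, 317) [ 0.51434431 -0.06804454  0.0605    ]
(565, 276) [ 0.53870922 -0.1024402   0.078     ]
(569, 344) [ 0.49472534 -0.10568518  0.078     ]
(661, 274) [ 0.54244855 -0.16370042  0.078     ]
(666, 343) [ 0.49776571 -0.16721054  0.078     ]
```

The cap top triangulates to (0.637,-0.042,0.121) and the knob to (0.506,0.052,0.100). The next hole is at (0.509,0.0125), 40 mm from the knob, and every height matches the text. Now moving over the cap.

Request:
play_rows(
  steps=[
    [0.56, -0.63, 0, 0, 0, 0, 0],
    [0.56, -0.63, 0, 0, 0, 0, 0],
    [0.56, -0.63, 0, 0, 0, 0, 0],
    [0.56, -0.62, 0, 0, 0, 0, 0],
    [0, 0, 0, 0, 0, 0, 0],
  ],
)

```text
t: 2.23
ee_pos: [0.6368, -0.0433, 0.2668]
tcp_rot: [0.999, 0.033, 0.0, -0.001]
force: [-2.2, -0.2, -0.2]
grip_width: 0.007
grasp_force: 0.0
```

Request:
play_rows(
  steps=[
    [0, 0, 0.7, 0, 0, 0, 0],
    [0, 0, 0.7, 0, 0, 0, 0],
    [0, 0, 0.7, 0, 0, 0, 0],
    [0, 0, 0.4, 0, 0, 0, 0],
    [0, 0, 0, 0, 0, 0, 0],
  ],
)

```text
t: 2.65
ee_pos: [0.6311, -0.0475, 0.1618]
tcp_rot: [1.0, 0.031, -0.005, -0.001]
force: [-0.7, 0.2, 0.0]
grip_width: 0.007
grasp_force: 0.0
```

Request:
play_rows(
  steps=[
    [0, 0, 0, 0, 0, 0, 0],
    [0, 0, 0, 0, 0, 0, 0],
  ],
)

```text
t: 2.82
ee_pos: [0.6356, -0.0477, 0.169]
tcp_rot: [1.0, 0.031, 0.001, 0.0]
force: [0.1, -0.1, -0.2]
grip_width: 0.002
grasp_force: 0.0
```

Request:
play_rows(
  steps=[
    [0.05, -0.14, 0.3, 0, 0, 0, 0],
    [0, 0, 0.1, 0, 0, 0, 0],
    [0, 0, 0, 0, 0, 0, 0],
    [0, 0, 0, 0, 0, 0, 0],
  ],
)

```text
t: 3.15
ee_pos: [0.6365, -0.0408, 0.1514]
tcp_rot: [1.0, 0.031, -0.0, -0.0]
force: [0.3, 0.5, 0.2]
grip_width: 0.006
grasp_force: 0.0
```

Run:
```python
from h import *
for i in range(3):
    im=get_image("scene"); s=readout.state(); print(s["ee_pos"].round(4),s["force"].round(1))
cv2.imwrite("pics/c3.png",cv2.resize(im[190:290,320:450,::-1],None,fx=6,fy=6,interpolation=cv2.INTER_CUBIC))
```

```text
[ 0.6368 -0.0409  0.1517] [ 0.  -0.5 -0.4]
[ 0.6369 -0.041   0.1519] [-0.4  0.1 -0.5]
[ 0.6369 -0.041   0.1519] [-0.  -0.2  0.3]
```

View pics/c3.png

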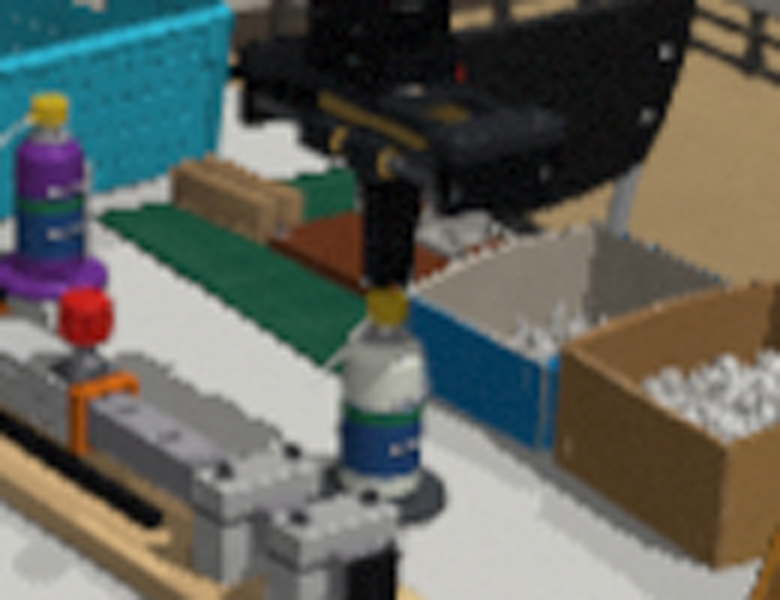

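The closed fingers stand just above the cap, at about crop (388,290), and are centred on it. Pressing now.

Request:
play_rows(
  steps=[
    [0, 0, 0.13, 0, 0, 0, 0],
    [0, 0, 0.1, 0, 0, 0, 0],
    [0, 0, 0, 0, 0, 0, 0],
    [0, 0, 0, 0, 0, 0, 0],
  ],
)

```text
t: 3.63
ee_pos: [0.6372, -0.0412, 0.1429]
tcp_rot: [1.0, 0.031, 0.001, 0.0]
force: [1.4, -0.2, 4.1]
grip_width: 0.006
grasp_force: 2.0
```

Request:
play_rows(
  steps=[
    [0, 0, 0.08, 0, 0, 0, 0],
    [0, 0, 0, 0, 0, 0, 0],
    [0, 0, 0, 0, 0, 0, 0],
  ],
)

```text
t: 3.88
ee_pos: [0.6373, -0.0412, 0.1401]
tcp_rot: [1.0, 0.031, 0.001, 0.0]
force: [0.5, 0.9, 5.2]
grip_width: 0.005
grasp_force: 3.0
```

Request:
play_rows(
  steps=[
    [0, 0, 0.1, 0, 0, 0, 0],
    [0, 0, 0, 0, 0, 0, 0],
    [0, 0, 0, 0, 0, 0, 0],
  ],
)

```text
t: 4.13
ee_pos: [0.6375, -0.0412, 0.1387]
tcp_rot: [1.0, 0.031, 0.001, 0.0]
force: [-6.1, 1.3, 18.0]
grip_width: 0.004
grasp_force: 9.2
```

Request:
play_rows(
  steps=[
    [0, 0, 0.05, 0, 0, 0, 0],
    [0, 0, 0, 0, 0, 0, 0],
    [0, 0, 0, 0, 0, 0, 0],
  ],
)

```text
t: 4.38
ee_pos: [0.6375, -0.0412, 0.1386]
tcp_rot: [1.0, 0.031, 0.001, 0.0]
force: [-10.4, 1.8, 27.6]
grip_width: 0.007
grasp_force: 14.0
```

Request:
play_rows(
  steps=[
    [0, 0, -0.4, 0, 0, 0, 0],
    [0, 0, -0.5, 0, 0, 0, 0],
    [0, 0, -0.5, 0, 0, 0, 0],
    [0, 0, -0.6, 0, 0, 0, 0],
    [0, 0, 0, 0, 0, 0, 0],
  ],
)

```text
t: 4.8
ee_pos: [0.6388, -0.0414, 0.2184]
tcp_rot: [1.0, 0.031, 0.003, 0.001]
force: [1.3, -0.4, 1.9]
grip_width: 0.005
grasp_force: 0.0
```

Request:
play_rows(
  steps=[
    [-0.62, -0.5, 0, 0, 0, 0, 60],
    [-0.62, -0.5, 0, 0, 0, 0, 60],
    [-0.62, -0.5, 0, 0, 0, 0, 60],
    [-0.62, -0.5, 0, 0, 0, 0, 60],
    [-0.62, -0.5, 0, 0, 0, 0, 60],
  ],
)

```text
t: 5.22
ee_pos: [0.5046, 0.0517, 0.2118]
tcp_rot: [1.0, 0.031, -0.001, -0.0]
force: [0.9, -0.0, 0.4]
grip_width: 0.299
grasp_force: 0.0
```

Request:
play_rows(
  steps=[
    [0, 0, 0, 0, 0, 0, 60],
    [0, 0, 0, 0, 0, 0, 60],
    [0, 0, 0, 0, 0, 0, 60],
    [0, 0, 0, 0, 0, 0, 60],
  ],
)

```text
t: 5.55
ee_pos: [0.5074, 0.0504, 0.2131]
tcp_rot: [1.0, 0.031, 0.0, 0.0]
force: [0.4, 0.3, -0.3]
grip_width: 0.604
grasp_force: 0.0
```

Run:
```python
from h import *
for i in range(2): im=get_image("scene"); s=readout.state(); print(s["t"],s["ee_pos"].round(4),s["grip_width"],R.from_quat(s["tcp_rot"]).as_matrix().round(3).tolist())
print(blob("scene",(366,221,402,257),yel,im),blob("scene",(320,228,348,256),red,im))
d=np.array([.506,.052,0])-s["ee_pos"]; print(R.from_quat(s["tcp_rot"]).inv().apply(d)/.04)
```

```text
5.6 [0.5075 0.0503 0.2131] 0.6362738475261214 [[0.998, 0.062, 0.0], [0.062, -0.998, -0.0], [0.0, 0.0, -1.0]]
5.65 [0.5074 0.0503 0.213 ] 0.6540953873224475 [[0.998, 0.062, -0.0], [0.062, -0.998, -0.0], [-0.0, 0.0, -1.0]]
[([15, 16, 7, 8, 35], [384.31, 240.34]), ([1, 1, 3, 2, 3], [368.0, 222.33])] [([10, 10, 9, 10, 67], [333.78, 242.51])]
[-0.03219548 -0.04384516  5.32541358]
```

The cap has sprung back to its starting pixel, and the knob is where it was. Descending onto it.

Request:
play_rows(
  steps=[
    [-0.03, -0.04, 0.7, 0, 0, 0, 60],
    [0, 0, 0.6, 0, 0, 0, 60],
    [0, 0, 0.6, 0, 0, 0, 60],
    [0, 0, 0.5, 0, 0, 0, 60],
    [0, 0, 0.28, 0, 0, 0, 60],
  ],
)

```text
t: 6.07
ee_pos: [0.5042, 0.052, 0.103]
tcp_rot: [1.0, 0.031, -0.002, -0.0]
force: [-0.1, 0.1, -0.2]
grip_width: 0.689
grasp_force: 0.0
```

Request:
play_rows(
  steps=[
    [0, 0, 0, 0, 0, 0, 60],
    [0, 0, 0, 0, 0, 0, 60],
    [0, 0, 0, 0, 0, 0, 60],
    [0, 0, 0, 0, 0, 0, 60],
  ],
)

```text
t: 6.4
ee_pos: [0.5068, 0.0524, 0.1076]
tcp_rot: [1.0, 0.031, 0.001, 0.0]
force: [0.4, -1.4, -0.1]
grip_width: 0.688
grasp_force: 0.0
```

Request:
play_rows(
  steps=[
    [0, 0, 0, 0, 0, 0, 20],
    [0, 0, 0, 0, 0, 0, 20],
    [0, 0, 0, 0, 0, 0, 20],
    [0, 0, 0, 0, 0, 0, 20],
    [0, 0, 0, 0, 0, 0, 20],
  ],
)

```text
t: 6.82
ee_pos: [0.5054, 0.0526, 0.1061]
tcp_rot: [1.0, 0.031, 0.0, 0.0]
force: [0.3, 0.5, -0.5]
grip_width: 0.398
grasp_force: 0.0
```

Request:
play_rows(
  steps=[
    [0, 0, 0, 0, 0, 0, 20],
    [0, 0, 0, 0, 0, 0, 20],
    [0, 0, 0, 0, 0, 0, 20],
    [0, 0, 0, 0, 0, 0, 20],
  ],
)

```text
t: 7.15
ee_pos: [0.5055, 0.0524, 0.1061]
tcp_rot: [1.0, 0.031, 0.0, 0.0]
force: [-0.4, -1.9, 1.6]
grip_width: 0.324
grasp_force: 30.0
```

Request:
play_rows(
  steps=[
    [0, 0, -0.1, 0, 0, 0, 20],
    [0, 0, -0.1, 0, 0, 0, 20],
    [0, 0, -0.08, 0, 0, 0, 20],
    [0, 0, 0, 0, 0, 0, 20],
    [0, 0, 0, 0, 0, 0, 20],
  ],
)

```text
t: 7.57
ee_pos: [0.5052, 0.0524, 0.1168]
tcp_rot: [1.0, 0.031, -0.0, 0.0]
force: [4.4, -2.1, -10.3]
grip_width: 0.327
grasp_force: 30.0
```

Run:
```python
from h import *
for i in range(2): im=get_image("scene"); s=readout.state(); print(s["ee_pos"].round(4),s["force"].round(1),s["grasp_force"])
print(blob("scene",(320,224,348,256),red,im))
cv2.imwrite("pics/c4.png",cv2.resize(im[200:290,300:420,::-1],None,fx=6,fy=6,interpolation=cv2.INTER_CUBIC))
```

```text
[0.5052 0.0524 0.1167] [ 4.4 -2.5 -9.6] 29.998392729467014
[0.5052 0.0524 0.1167] [ 4.5 -2.3 -8.8] 29.998198421453708
[([15, 29, 3, 3, 5], [336.0, 254.0]), ([11, 13, 3, 2, 4], [331.75, 237.75]), ([0, 17, 1, 1, 1], [320.0, 241.0])]
```

View pics/c4.png

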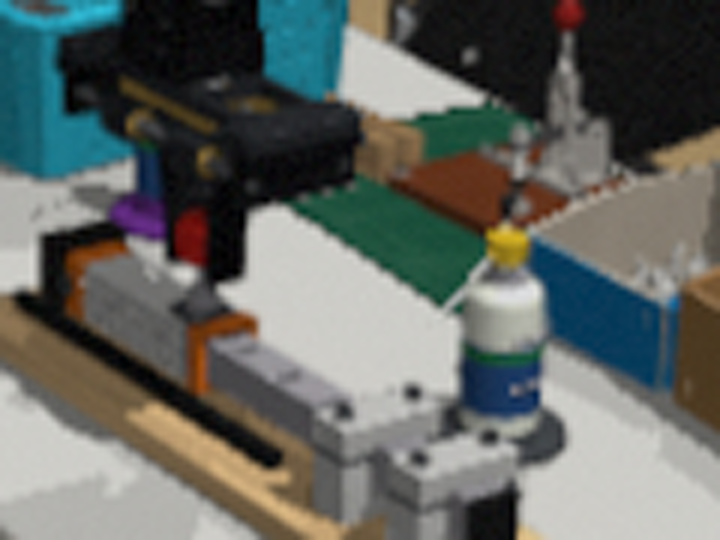

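The knob is held between the fingers at about crop (190,235) and raised 10.6 mm, and the spring force matches. Sliding 40 mm along tool +y.

Request:
play_rows(
  steps=[
    [0, 0.2, 0, 0, 0, 0, 20],
    [0, 0.2, 0, 0, 0, 0, 20],
    [0, 0.2, 0, 0, 0, 0, 20],
    [0, 0.2, 0, 0, 0, 0, 20],
    [0, 0.2, 0, 0, 0, 0, 20],
  ],
)

```text
t: 8.08
ee_pos: [0.508, 0.0138, 0.1169]
tcp_rot: [1.0, 0.031, 0.0, -0.001]
force: [6.9, 5.3, -9.9]
grip_width: 0.323
grasp_force: 30.0
```

Request:
play_rows(
  steps=[
    [0, 0, 0, 0, 0, 0, 20],
    [0, 0, 0, 0, 0, 0, 20],
    [0, 0, 0, 0, 0, 0, 20],
    [0, 0, 0, 0, 0, 0, 20],
  ],
)

```text
t: 8.42
ee_pos: [0.5081, 0.0125, 0.117]
tcp_rot: [1.0, 0.031, 0.0, -0.0]
force: [5.2, -1.9, -10.0]
grip_width: 0.321
grasp_force: 30.0
```

Moved 40.0 mm. Lowering the pin.

Request:
play_rows(
  steps=[
    [0, 0, 0.1, 0, 0, 0, 20],
    [0, 0, 0.1, 0, 0, 0, 20],
    [0, 0, 0.08, 0, 0, 0, 20],
    [0, 0, 0, 0, 0, 0, 20],
    [0, 0, 0, 0, 0, 0, 20],
  ],
)

```text
t: 8.83
ee_pos: [0.5081, 0.0125, 0.1061]
tcp_rot: [1.0, 0.031, 0.0, 0.0]
force: [3.5, -2.3, -5.0]
grip_width: 0.323
grasp_force: 30.0
```

Request:
play_rows(
  steps=[
    [0, 0, 0, 0, 0, 0, 20],
    [0, 0, 0, 0, 0, 0, 20],
    [0, 0, 0, 0, 0, 0, 20],
  ],
)

```text
t: 9.08
ee_pos: [0.5081, 0.0125, 0.1061]
tcp_rot: [1.0, 0.031, 0.0, 0.0]
force: [4.0, -2.0, -4.4]
grip_width: 0.324
grasp_force: 30.0
```

Request:
play_rows(
  steps=[
    [0, 0, 0.04, 0, 0, 0, 20],
    [0, 0, 0, 0, 0, 0, 20],
    [0, 0, 0, 0, 0, 0, 20],
    [0, 0, 0, 0, 0, 0, 20],
  ],
)

```text
t: 9.42
ee_pos: [0.5083, 0.0125, 0.106]
tcp_rot: [1.0, 0.031, 0.0, 0.0]
force: [-1.2, -3.0, 7.0]
grip_width: 0.32
grasp_force: 30.0
```

The pin is on its stop: height is back to 0.106 m and the force has reversed to 7 N. The knob stands above the measured hole. Handing in.

```bash
python3 -c "
from station import bot
print(bot.close_job())"
```

```text
the job is handed in; nothing more can be done
None
```

The job is handed in, and the hand-in gave no verdict. The spray cap was pressed fully and sprang back, the section was slid 40 mm to the next hole, the pin is home by height and force readings, and the knob is still held at 30 N; I did not take a last picture.

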